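Hang the menu board on its rail and hold the spring clip open over its top edge

ROBOT

A 6-joint arm with a two-finger parallel gripper is mounted at the origin on a cart in front of the work surface, level with it; the furniture and walls round the work are solid. World frame = base frame: x ahead of the robot, y to its left, z up, the work surface at z = 0. Lengths are in mm, angles in rad, forces in N, time in s.
With the tool pointing down it reaches from about 250 to 725 mm from the base axis. Payload 9.7 kg.
Tool frame: the origin (TCP) lies midway between the tips of the shut fingers; the grasp point (between the pads) lies behind it (robot.grasp_offset is the z of the grasp point in the tool frame, in mm); z points along the fingers, y is the line along which they close (so a half turn about z gives the same grasp; the last joint's range is limited). The gripper opens to 85 mm and grips with 20 to 120 N. Pads are 22 mm wide; open, the fingers measure 114 mm over their backs; the gripper's body (76 mm by 85 mm) begins 54 mm behind the grasp point. The pads swing forward as they close: fully open they stand 13 mm farther back than shut.
Start: joints at [-1.121, 0.087, 0.176, 1.66, 0, 1.571], TCP at [239.129, -495.292, 231.284] pointing down, gripper open.
Joint ranges: [-3.13, 3.13], [-0.85, 1.81], [-1.15, 1.24], [-2.2, 2.28], [-1.44, 1.52], [-3.14, 3.14]. Speed limits (rad/s): [2.22, 2.22, 2.57, 3.14, 3.14, 3.14].

INTERFACE

Orientations are given as [roll, pitch, yaw] about the fixed x, y, z axes, in that order (R = Rz(yaw) Ry(pitch) Rx(roll)).
In Python, from bench import robot gives the robot as it stands.
- The arm moves only by the tool move_arm, never from a script. Its argument "steps" is a list that holds one entry, the list of rows, each a list of 4 numbers: the shift along the tool's x, y, z in m, then the turn about the tool's z in rad. In form: [[[tx, ty, tz, turn], ...]]. A call has 1 to 8 rows; each row shifts and turns the commanded pose from where the row before left it, along the tool's axes as they then stand; what a row does not reach is not made up. A row lasts 1/8 s, in which the tool goes at most 62.5 mm and 10.7 degrees, less where a joint would pass 70% of its speed; a pose out of reach is approached as far as the arm can. A call is refused whole if a number of a shift passes 0.0625 or a number of a turn 0.188, either way. A call with a gripper value outside its range is refused whole. "claw" is the finger opening in m, from 0 to 0.0854, set as the call begins (left out, the last holds). The fingers move at their own pace and stop on an object; "newtons" is the grip in N (left out, the last holds). Time passes only in rows, so rows that do not move let the fingers close. It gives the time, the measured TCP pose, the force, the opening and the grip force at its end, in the units of the state.
- robot.read_state(): the state, without advancing time (a new reading comes with each control period).
- robot.camera(name): name is "side" or "top" or "wrist"; returns a dict with "img" (480x640x3 uint8, red, green, blue), "intrinsics" (3x3 intrinsics, pixels), "eye" and "rotation" of the camera in the world. Camera axes: x right, y down, z forward; pixel columns grow to the right and rows downward; lengths in mm; the calibration is good to about 2 mm. A picture is of the moment at which its call begins. There is no depth.
- robot.job_done(): hands the job in; it is judged then, once.
The state is a dict: "clock": time; "joints": joint angles; "joint_velocities": joint speeds; "effort": joint torques, N m; "tcp_pos": TCP position; "eef_rot": TCP orientation; "contact_force": force on the tool from outside, world axes, zero at the start; "wrist_torque": the same for the moment, N m; "opening": opening from 0.0 (shut) to 1.0 (fully open); "finger_force": force on a finger pad.
Only numpy, scipy, OpenCV 4.12 (cv2) and the standard library are available. Lean on these libraries where they do the work, as an engineer would, in place of code of your own. Each camera call takes 0.05 s, during which the arm holds its last target. There are 200 camera calls.

TASK

Lift the menu board out of its slotted block and hang it by its back hooks on the rack's top bar, at least 3 cm clear of the collar so that nothing lands on it, then slide it along the bar until its left edge is against the collar. Then squeeze the big spring clip wide open, take it off the sheet box and hold it gaping astride the middle of the board's top edge, a jaw in front and a jaw behind and neither touching the board, so that I can straighten the sheet before it is clipped. Finish while still holding the clip open there, and leave the pitcher, the cup and the tamper where they are.

Things in the scene. Friction and masses are not known exactly. Their poses are not given: they have to be found in the camera images.
- rack: Fixed rack: bent 12 mm steel rod frame on a dark wooden foot (x -38 to +62, y +-215, 16 mm thick). Origin on the counter below the bars; y runs along the bars, +y to the robot's left, -x to the robot. Top bar axis at x = 0, z = 165 mm, straight for y = -178 to 178, bending down there into posts of the same rod at y = +-190. Lower bar: same rod, axis at x = 0, z = 90 mm.
- rack_bar (a point): Point on the axis of the top bar, midway along it (axes as the rack's).
- collar: Fixed dark steel shaft collar on the top bar near its left (+y) end: the mark. 32 mm in diameter, 14 mm wide. Origin: on the bar's axis at the collar's right-hand (-y) face, which the board's left edge comes up to; axes as the rack's. It stands 10 mm proud of the bar all round, so it stops the board.
- block: Fixed wooden block, 80 x 170 x 34 mm (x, y, z), with a slot along its y, 11 mm wide, floor 8 mm above the counter, in which the board stands at the start. Origin: centre of its underside. It stands left or right of the sheet box.
- board: Loose plywood menu board, 8 mm thick (x), 140 wide (y), 150 tall (z), 0.16 kg. Origin: centre of its underside. Front (-x) to the robot, with a thin sheet and a 6 mm ledge 34 to 39 mm up; two hooks on its back. Starts standing in the block's slot. Hung: underside 70, top 220 mm above the counter, back on the lower bar, tilted up to 4 degrees.
- board_top (a point): Middle of the board's top edge (150 mm above its underside), axes as the board's. The board can be gripped here from above across its 8 mm thickness; the hooks begin 46 mm lower.
- board_hook (a point): Centre of the hooks' slots, where the bar's axis lies when hung: 12.5 mm behind the board's mid-plane, 95 mm above its underside. Hooks: two 16 mm wide steel straps at y = +-42 mm, open downward; slot from the board's back (x = 4) to the outer prong (x = 21, 3 mm thick, ending 17 mm below the bridge, then flared out to z = 77, x = 28); bridge underside 101 mm up, 3 mm thick.
- board_edge (a point): As board_hook but at the board's left (+y) edge, 70 mm from its middle: it meets the collar's origin when the board is against the collar.
- sheet_box: Fixed open wooden box of spare sheets, 100 x 130 x 85 mm (x, y, z), walls 6 mm; the sheets stand in its rear half, up to 94 mm. Origin: centre of its underside. The clip is parked astride its front (-x) wall (mid-plane x = -47 mm).
- clip: Loose steel spring clip like a clothes peg, 0.1 kg: two legs on a pin. Origin on the pin, 8 mm above the box rim at the start; pin along y, handles up (+z), jaws down. This body is the leg on +x; parked, its own z is upright and each handle leans out by 0.218 rad. Handle plates 30 mm wide (y), tops 48 mm above the pin; about 55 mm over their outsides parked, 33 mm fully squeezed.
- clip_leg (a joint): Angle between the legs, rad: 0 parked on the 6 mm wall, -0.16 shut empty, 0.45 at the firm stop, fully spread (legs parallel, lips 24 mm apart); 0.35 is the least that counts as wide open. Squeeze from above across x, pads 15 to 40 mm above the pin: 6 N starts it, 12 N reaches the stop, a 40 N grip holds it well. It springs shut when let go.
- lip_a (a point): Inner face, at mid-width, of the lip of the jaw of the body clip. Jaws are 44 mm wide; the lips end 41 mm below the pin, these points are 38 mm below it. The spring barrel on the pin has a radius of 5.5 mm.
- lip_b (a point): Inner face, at mid-width, of the other leg's jaw lip, 38 mm below the pin.
- pitcher: Bystander: small steel milk pitcher, 72 x 99 x 88 mm, left of the rack; leave alone.
- served: Bystander: stoneware cup, 86 x 102 x 56 mm, left of the work; leave alone.
- tamper: Bystander: tamper with wooden grip, 58 mm wide, 90 mm tall, left of the work; leave alone.

How it is judged:
By the outcome, as a careful person would: the job done as asked, in the order asked, and still so for the second after the job is handed in, while the arm keeps its last pose, push and grip.
It also fails if it takes over 45 s, if anything falls off the work surface, if the arm or the gripper's body presses on something with over 40 N, if the wrist force passes 120 N, or if a joint passes its speed limit or range.

## Working session

There is one attempt and no reset: what is moved stays moved. The work goes in short steps, Python scripts to look and compute and a tool call to move; the robot and the scene stay as the last step left them, time stands still between calls to the robot, and variables do not carry over. Pictures are saved under pics/ and viewed, at most 10 in all, crops included, and the job is handed in when it is done.

Besides the shell and the picture viewer there is one more tool, called after "Call:" as name(argument=value, ...) on one line, values as JSON. move_arm: Moves the arm, as the interface text tells. Its arguments: {"type":"object","properties":{"steps":{"type":"array","items":{"type":"array","items":{"type":"array","items":{"type":"number"}}}},"claw":{"type":"number"},"newtons":{"type":"number"}},"required":["steps"]}

```bash
ls; mkdir -p pics
python3 - <<'E'
from bench import robot
import cv2
s=robot.read_state();print(s,robot.grasp_offset)
for n in ("top","side"):
    c=robot.camera(n);cv2.imwrite(f"pics/{n}0.png",c["img"][:,:,::-1]);print(n,c["intrinsics"],c["eye"],c["rotation"])
E
```

```text
pics
{'clock': 0.0, 'joints': array([-1.12096544e+00,  8.74561682e-02,  1.75095102e-01,  1.65980910e+00,
       -3.53902870e-06,  1.57082320e+00]), 'joint_velocities': array([ 5.64318648e-05, -3.34883928e-04, -3.94140577e-04, -5.03645733e-04,
       -7.84942548e-04,  4.68570783e-04]), 'effort': array([ 2.71482182e-03, -5.20384204e+01,  4.64804971e+01,  1.64380803e-02,
        2.21032997e-04,  3.57215612e-06]), 'tcp_pos': array([ 239.0389582 , -495.06431773,  230.56519766]), 'eef_rot': array([-3.14021882e+00,  3.57593806e-06,  4.49804025e-01]), 'contact_force': array([-1.06809055, -0.08673065, -0.37637915]), 'wrist_torque': array([-0.03146084, -0.06110815,  0.02552233]), 'finger_force': 0.0, 'opening': 1.0006580615868002} -18.700000000000003
top [[538.43217264   0.         314.59290637]
 [  0.         538.43217264 233.55215934]
 [  0.           0.           1.        ]] [ 370.51429278 -170.48093003 1269.14785639] [-3.00956705  0.02653686 -1.5818888 ]
side [[503.40635982   0.         322.3169162 ]
 [  0.         503.40635982 238.92907203]
 [  0.           0.           1.        ]] [299.315645   526.10149833 733.81079654] [-2.26995878  0.00493251 -2.8244814 ]
```

View pics/top0.png

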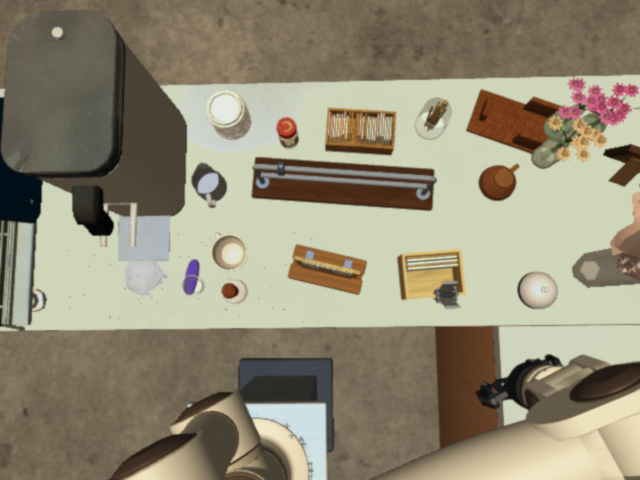

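View pics/side0.png

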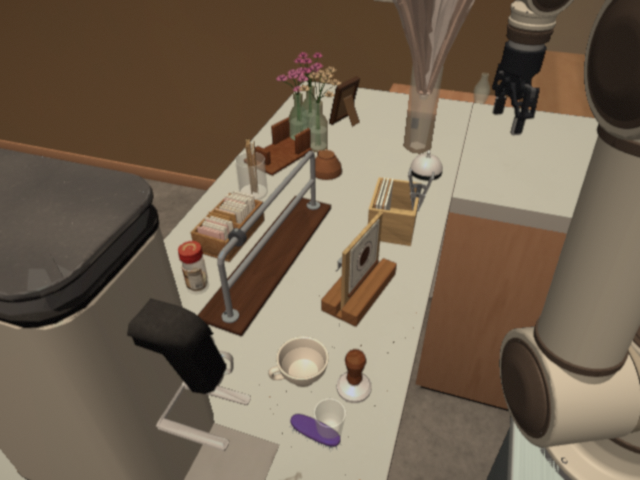

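The top view shows the rack at (255–435, 160–205) with its collar at about (281, 170). The board in its block is near (327, 268), and the box is near (432, 275) with the clip at (447, 292). The side view agrees. I'll enlarge both.

```bash
cat > h.py <<'E'
import numpy as np,cv2
from scipy.spatial.transform import Rotation as R
def ray(c,u,v):
    d=R.from_euler('xyz',c["rotation"]).as_matrix()@np.linalg.inv(c["intrinsics"])@np.array([u,v,1.])
    return np.array(c["eye"]),d/np.linalg.norm(d)
def onz(c,u,v,z):
    e,d=ray(c,u,v);return e+d*(z-e[2])/d[2]
def proj(c,p):
    q=c["intrinsics"]@R.from_euler('xyz',c["rotation"]).as_matrix().T@(np.array(p,float)-c["eye"]);return q[:2]/q[2]
def tri(c1,p1,c2,p2):
    (a,d),(b,f)=ray(c1,*p1),ray(c2,*p2)
    t=np.linalg.lstsq(np.stack([d,-f],1),b-a,rcond=None)[0]
    P,Q=a+t[0]*d,b+t[1]*f;return (P+Q)/2,np.linalg.norm(P-Q)
E
python3 - <<'E'
from bench import robot
from h import *
import pickle
C={n:robot.camera(n) for n in("top","side")};pickle.dump(C,open("c0.pkl","wb"))
a=C["top"]["img"][145:315,245:475,::-1];cv2.imwrite("pics/t1.png",cv2.resize(a,None,fx=3.45,fy=3.45,interpolation=cv2.INTER_CUBIC))
a=C["side"]["img"][130:340,190:450,::-1];cv2.imwrite("pics/s1.png",cv2.resize(a,None,fx=2.85,fy=2.85,interpolation=cv2.INTER_CUBIC))
E
```

```text
(no output)
```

View pics/t1.png

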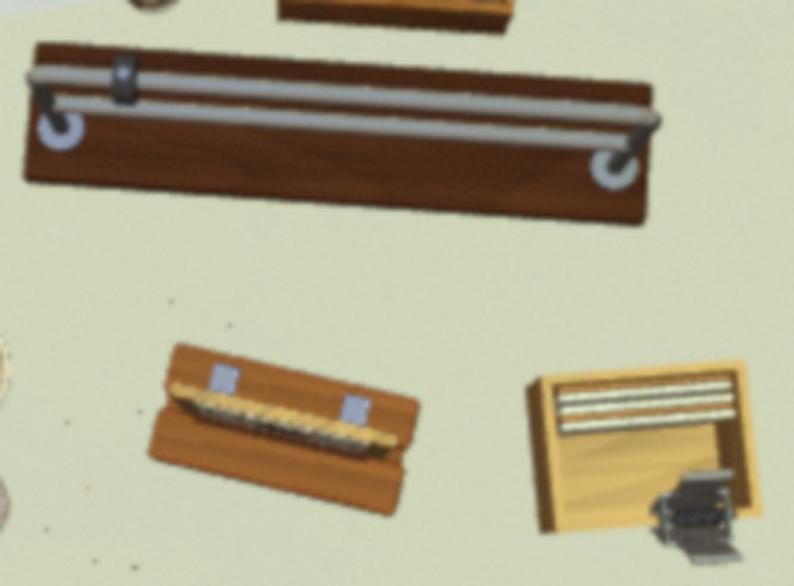

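View pics/s1.png

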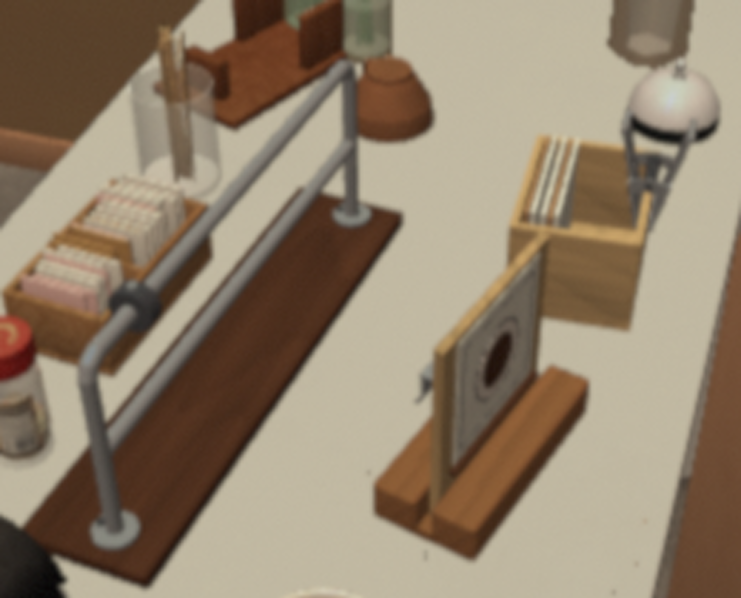

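The top crop shows the bar running from (35,75) to (655,118), the collar at (125,78), the board's top edge from (172,388) to (397,442), and the clip at (697,518). The side crop shows the board's top edge from (438,350) to (547,238) and the clip's pin at about (650,180). Next I'll compute positions.

Run:
```python
from h import *
import pickle
np.set_printoptions(precision=1,suppress=True)
C=pickle.load(open("c0.pkl","rb"));T,S=C["top"],C["side"]
t=lambda x,y:(245+(x+.5)/3.45-.5,145+(y+.5)/3.45-.5)
s=lambda x,y:(190+(x+.5)/2.85-.5,130+(y+.5)/2.85-.5)
def o(n,x,y,z): print(n,onz(T,*t(x,y),z))
for n,x,y,z in [("barL",35,75,165),("barR",655,118,165),("collarR",138,80,165),("collarL",112,76,165),
 ("boardL",172,390,158),("boardR",397,442,158),("hookL",225,379,112),("hookR",355,409,112),
 ("blk",178,345,34),("blk",420,400,34),("blk",395,517,34),("blk",150,458,34),
 ("foot",38,42,16),("foot",652,84,16),("foot",643,224,16),("foot",24,181,16),
 ("box",541,380,85),("box",745,362,85),("box",762,515,85),("box",547,531,85),("clip",697,518,93)]:o(n,x,y,z)
print("side bd",onz(S,*s(440,350),158),onz(S,*s(547,238),158))
print("side bar",onz(S,*s(92,362),165),onz(S,*s(345,68),165))
print("side collar R", onz(S,*s(145,300),165))
print("clip tri",tri(T,t(697,518),S,s(650,180)))
# bar line: gray bright pixels in top
g=T["img"].astype(int)
# per-column bar centre between expected lines
pts=[]
for u in range(300,420):
    y=145+(78+(u-282)*3.45*43/620)/3.45
    col=g[:,u].sum(1); vs=np.arange(int(y)-5,int(y)+6); w=np.clip(col[vs]-300,0,None)
    pts.append((u,(vs*w).sum()/w.sum()))
pts=np.array(pts);k=np.polyfit(pts[:,0],pts[:,1],1);print(k)
A=onz(T,300,np.polyval(k,300),165);B=onz(T,420,np.polyval(k,420),165);d=A-B;print("bar",A,B,"yaw",np.arctan2(-d[0],d[1]))
```

```text
barL [662.4 -18.1 165. ]
barR [ 628.9 -394.2  165. ]
collarR [658.1 -81.2 165. ]
collarL [660.9 -65.3 165. ]
boardL [ 468.6 -100.4  158. ]
boardR [ 435.7 -234.6  158. ]
hookL [ 479.1 -130.8  112. ]
hookR [ 459.3 -211.6  112. ]
blk [509.7 -96.8  34. ]
blk [ 470.7 -257.6   34. ]
blk [ 393.6 -239.4   34. ]
blk [434.4 -77.7  34. ]
foot [725.3   0.4  16. ]
foot [ 687.7 -423.3   16. ]
foot [ 590.2 -413.3   16. ]
foot [626.9   9.8  16. ]
box [ 478.3 -331.3   85. ]
box [ 488.  -460.9   85. ]
box [ 391.2 -467.    85. ]
box [ 382.7 -332.    85. ]
clip [ 389.7 -424.6   93. ]
side bd [ 468.6 -100.7  158. ] [ 432.4 -229.9  158. ]
side bar [659.6 -19.6 165. ] [ 628.2 -385.3  165. ]
side collar R [654.5 -81.8 165. ]
clip tri (array([ 389.6, -426.7,   83.4]), np.float64(0.3445693279596576))
[  0.1 147.8]
bar [ 656.  -113.6  165. ] [ 633.7 -364.2  165. ] yaw -0.0885974071701744
```

```bash
cat >> h.py <<'E'
def plan(st,target,psi=None,vmax=.060,n=None):
    """rows (tool axes, m, rad) from measured state to world TCP mm / tool yaw"""
    p=np.array(st["tcp_pos"]);y=st["eef_rot"][2];psi=y if psi is None else psi
    D=(np.array(target,float)-p)/1000;dy=(psi-y+np.pi)%(2*np.pi)-np.pi
    n=n or int(max(np.ceil(np.linalg.norm(D)/vmax),np.ceil(abs(dy)/.18),1))
    for i in range(n):
        a=y+dy*i/n;d=D/n
        print([round(float(v),4) for v in(d[0]*np.cos(a)+d[1]*np.sin(a),d[0]*np.sin(a)-d[1]*np.cos(a),-d[2],-dy/n)])
E
python3 - <<'E'
from bench import robot
from h import *
plan(robot.read_state(),[452,-167.5,250],-.241+np.pi/2)
E
```

```text
[0.0477, -0.0289, -0.0027, -0.1257]
[0.051, -0.0227, -0.0027, -0.1257]
[0.0534, -0.0161, -0.0027, -0.1257]
[0.055, -0.0093, -0.0027, -0.1257]
[0.0558, -0.0023, -0.0027, -0.1257]
[0.0556, 0.0047, -0.0027, -0.1257]
[0.0546, 0.0116, -0.0027, -0.1257]
```

Call:
move_arm(steps=[[[0.048, -0.029, -0.003, -0.126], [0.051, -0.023, -0.003, -0.126], [0.053, -0.016, -0.003, -0.126], [0.055, -0.009, -0.003, -0.126], [0.056, -0.002, -0.003, -0.126], [0.056, 0.005, -0.003, -0.126], [0.055, 0.012, -0.003, -0.126]]], claw=0.05, newtons=20)

```text
clock: 1.08
tcp_pos: [453.8, -165.6, 252.4]
eef_rot: [3.141, 0.0, 1.336]
contact_force: [1.1, -0.5, 0.6]
opening: 0.583
finger_force: 0.0
```

Run:
```python
from bench import robot
from h import *
c=robot.camera("wrist");cv2.imwrite("pics/w1.png",c["img"][:,:,::-1]);s=robot.read_state()
print(s["clock"],s["tcp_pos"],s["eef_rot"],s["joints"],s["opening"],c["eye"],c["rotation"])
print([proj(c,p) for p in([468.6,-100.4,158],[435.7,-234.6,158],[452,-167.5,158])])
plan(s,[452,-167.5,130],-.241+np.pi/2,.04)
```

```text
1.125 [ 456.51091748 -161.12866852  252.37540063] [ 3.14062226e+00 -2.31519706e-03  1.34551195e+00] [-0.34072628 -0.06208281  0.06661125  1.69879313  0.00241156  1.45535639] 0.5878405215383401 [472.03233835 -91.54423925 396.37299752] [ 2.83828792e+00 -3.08371555e-04 -2.34700373e-01]
[array([314.42406981, 129.12553261]), array([313.56807935, 352.81462839]), array([313.71406544, 250.22299219])]
[-0.0018, -0.0007, 0.0306, 0.0039]
[-0.0018, -0.0007, 0.0306, 0.0039]
[-0.0018, -0.0007, 0.0306, 0.0039]
[-0.0018, -0.0007, 0.0306, 0.0039]
```

View pics/w1.png

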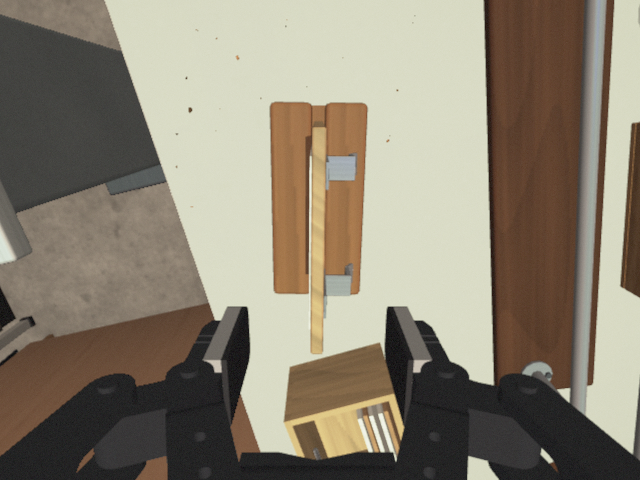

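The wrist view shows the board's top edge running from (320,124) to (316,352), with the hooks on its right (+x) side. The arm was still settling, so I'll let it settle and measure again.

Call:
move_arm(steps=[[[0, 0, 0, 0], [0, 0, 0, 0]]])

```text
clock: 1.38
tcp_pos: [452.8, -167.8, 252.2]
eef_rot: [-3.141, 0.0, 1.331]
contact_force: [0.5, -0.4, 0.3]
opening: 0.586
finger_force: 0.0
```

Run:
```python
from bench import robot
from h import *
c=robot.camera("wrist");s=robot.read_state();im=c["img"]
print(s["clock"],s["tcp_pos"],s["eef_rot"])
hsv=cv2.cvtColor(im,cv2.COLOR_RGB2HSV)
m=cv2.inRange(hsv,(12,60,160),(30,200,255));m[:, :290]=0;m[:,345:]=0;m[370:]=0;m[:100]=0
n,l,st,ce=cv2.connectedComponentsWithStats(m);i=1+np.argmax(st[1:,4]);print(st[i])
r=cv2.minAreaRect(np.argwhere(l==i)[:,::-1].astype(np.float32));print(r)
b=cv2.boxPoints(r);b=b[np.argsort(b[:,1])];A=onz(c,*b[:2].mean(0),158);B=onz(c,*b[2:].mean(0),158)
print(A,B,(A+B)/2,np.linalg.norm(A-B),np.arctan2(-(A-B)[0],(A-B)[1]))
plan(s,[*((A+B)/2)[:2],130],np.arctan2(-(A-B)[0],(A-B)[1])+np.pi/2,.04)
```

```text
1.425 [ 452.65825222 -168.10816881  252.19270747] [-3.14137257e+00  1.52756902e-04  1.32985619e+00]
[ 312  122   15  229 3073]
((318.9999694824219, 235.99998474121094), (227.99996948242188, 13.999998092651367), 90.0)
[471.09742619 -99.6788622  158.        ] [ 438.08312978 -235.42634491  158.        ] [ 454.59027798 -167.55260355  158.        ] 139.70441234904553 -0.23857203206461824
[0.0003, 0.0004, 0.0305, -0.0006]
[0.0002, 0.0004, 0.0305, -0.0006]
[0.0002, 0.0004, 0.0305, -0.0006]
[0.0002, 0.0004, 0.0305, -0.0006]
```

Call:
move_arm(steps=[[[0.0005, 0.0013, 0.04, 0], [0, 0, 0.04, 0], [0, 0, 0.03, 0], [0, 0, 0.012, 0], [0, 0, 0, 0], [0, 0, 0, 0]]])

```text
clock: 2.17
tcp_pos: [455.0, -167.6, 131.7]
eef_rot: [3.14, 0.0, 1.331]
contact_force: [-0.3, -0.1, 0.8]
opening: 0.585
finger_force: 0.0
```

Call:
move_arm(steps=[[[0, 0, 0, 0], [0, 0, 0, 0], [0, 0, 0, 0], [0, 0, 0, 0]]], claw=0, newtons=20)

```text
clock: 2.68
tcp_pos: [454.9, -167.1, 130.8]
eef_rot: [3.14, 0.0, 1.332]
contact_force: [0.3, -0.4, 5.0]
opening: 0.084
finger_force: 23.7
```

Call:
move_arm(steps=[[[0, 0, 0, 0], [0, 0, 0, 0], [0, 0, -0.015, 0], [0, 0, -0.03, 0], [0, 0, -0.04, 0], [0, 0, -0.04, 0], [0, 0, 0, 0], [0, 0, 0, 0]]], newtons=60)

```text
clock: 3.68
tcp_pos: [454.4, -167.1, 254.8]
eef_rot: [-3.141, -0.0, 1.332]
contact_force: [0.0, -0.0, -2.3]
opening: 0.085
finger_force: 58.7
```

Run:
```python
from bench import robot
from h import *
T=robot.camera("top");S=robot.camera("side");s=robot.read_state()
print(s["clock"],s["tcp_pos"],s["eef_rot"],s["opening"],s["finger_force"],s["contact_force"])
a=cv2.resize(S["img"][130:330,300:460,::-1],None,fx=2.5,fy=2.5)
w=robot.camera("wrist");b=cv2.resize(w["img"][:,150:490,::-1],(354,500))
cv2.imwrite("pics/m2.png",np.hstack([a,b]))
# target: collar right face ~(657.5,-81.5), rack yaw
ry=-.0885;yv=np.array([-np.sin(ry),np.cos(ry)]);xv=np.array([np.cos(ry),np.sin(ry)])
bar=np.array([646.5,-205.5]);cl=((np.array([657.5,-81.5])-bar)@yv)
t=bar+yv*(cl-70-45)-12.5*xv;print(cl,t)
plan(s,[t[0]-60*xv[0],t[1]-60*xv[1],255],ry+np.pi/2,.04)
```

```text
3.775 [ 454.11102278 -166.93549036  254.02860836] [-3.13945449e+00 -2.48363163e-04  1.33177711e+00] 0.08425737496639474 58.67719888687134 [-0.21116597 -0.65857566 -3.08306527]
124.48694707698792 [ 634.88741888 -194.94537426]
[0.0016, 0.0307, -0.0002, -0.0376]
[0.0005, 0.0308, -0.0002, -0.0376]
[-0.0007, 0.0308, -0.0002, -0.0376]
[-0.0018, 0.0307, -0.0002, -0.0376]
```

View pics/m2.png

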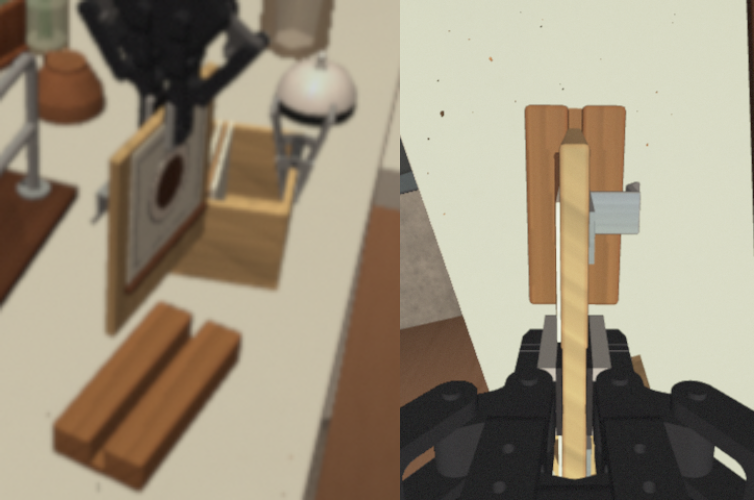

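The board is lifted cleanly: in the left crop it hangs upright in the gripper, and in the wrist view it is vertical and centred. Moving to the pre-hang pose.

Call:
move_arm(steps=[[[0.001, 0.031, 0, -0.038], [0, 0.031, 0, -0.038], [-0.001, 0.031, 0, -0.038], [-0.001, 0.031, 0, -0.037], [0, 0, 0, 0], [0, 0, 0, 0], [0, 0, 0, 0]]])

```text
clock: 4.7
tcp_pos: [575.6, -190.4, 255.6]
eef_rot: [3.142, 0.0, 1.482]
contact_force: [0.5, -1.0, -1.5]
opening: 0.077
finger_force: 59.5
```

Run:
```python
from bench import robot
from h import *
import pickle
w=robot.camera("wrist");T=robot.camera("top");s=robot.read_state();pickle.dump((w,T,s),open("c1.pkl","wb"))
print(s["clock"],s["tcp_pos"],s["eef_rot"],w["eye"])
cv2.imwrite("pics/w3.png",np.hstack([cv2.resize(w["img"][:,:,::-1],(480,360)),cv2.resize(T["img"][130:250,240:345,::-1],(315,360))]))
```

```text
4.8 [ 575.76925677 -190.46134424  255.82408853] [3.14097604e+00 1.17919713e-04 1.48247167e+00] [ 582.79819094 -114.61241809  399.57821547]
```

View pics/w3.png

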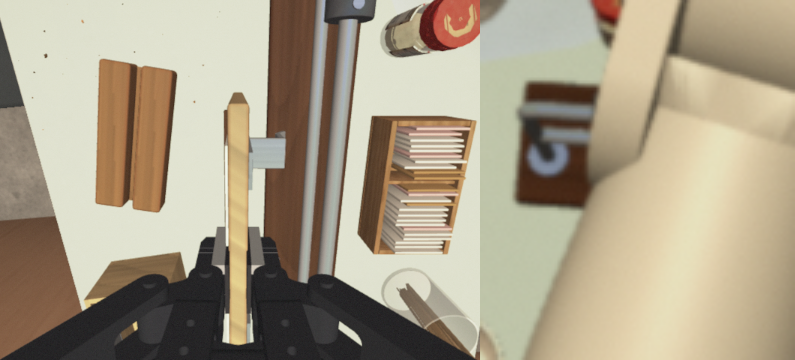

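The wrist view (at 0.75 scale) shows the bar running from (346,22) to (327,285), the collar's near face at y≈21, and the board's top from (238,104) to (238,345). I'll measure from it.

Run:
```python
from h import *
import pickle
np.set_printoptions(precision=2,suppress=True)
w,T,s=pickle.load(open("c1.pkl","rb"));g=w["img"].astype(int)
L=[];Rr=[]
for v in range(40,300,4):
    u0=461-(v-29)*25/351
    row=g[v].sum(1);sat=g[v].max(1)-g[v].min(1)
    us=np.arange(int(u0)-22,int(u0)+22);ok=us[(sat[us]<25)&(row[us]>250)]
    if len(ok)<8: continue
    k=max(np.split(ok,np.where(np.diff(ok)>1)[0]+1),key=lambda q:(abs(q.mean()-u0)<10)*len(q))
    L.append((v,k[0]));Rr.append((v,k[-1]))
    if v%40==0: print(v,k[0],k[-1])
L,Rr=np.array(L),np.array(Rr);M=(L[:,1]+Rr[:,1])/2
k=np.polyfit(L[:,0],M,1);print(k,np.abs(np.polyval(k,L[:,0])-M).max())
A=onz(w,np.polyval(k,40),40,165);B=onz(w,np.polyval(k,300),300,165);d=A-B;print("bar",A,B,"yaw",np.arctan2(-d[0],d[1]))
print("bar x at y=-205.5",np.interp(-205.5,[B[1],A[1]],[B[0],A[0]]), "extrap", A[0]+(-205.5-A[1])*d[0]/d[1])
# collar near face and board left top end, z top
print("collar rows",[ (v,g[v,440:500].min(0).sum(), g[v,455:475].sum(1).mean()) for v in range(20,40,2)])
print("bdL",onz(w,318,140,281.5),onz(w,318,138,283))
hsv=cv2.cvtColor(w["img"],cv2.COLOR_RGB2HSV);m=cv2.inRange(hsv,(12,60,150),(30,200,255))
for v in (150,200,250,300,350): 
    u=np.where(m[v,280:360])[0]+280;print(v,u.min(),u.max(),onz(w,u.mean(),v,282))
for p in [(646.5+125*.0885,-81,165)]:print(proj(w,p))
```

```text
40 452 464
80 449 471
120 445 467
160 442 463
200 438 458
240 435 454
280 431 450
[ -0.09 465.53] 4.364510489510394
bar [658.56 -87.11 165.  ] [ 646.94 -229.62  165.  ] yaw -0.08133381320664648
bar x at y=-205.5 648.9049295011343 extrap 648.9049295011343
collar rows [(20, np.int64(193), np.float64(236.75)), (22, np.int64(106), np.float64(129.65)), (24, np.int64(109), np.float64(124.1)), (26, np.int64(112), np.float64(440.4)), (28, np.int64(116), np.float64(479.0)), (30, np.int64(123), np.float64(476.75)), (32, np.int64(151), np.float64(479.95)), (34, np.int64(181), np.float64(481.35)), (36, np.int64(184), np.float64(483.15)), (38, np.int64(181), np.float64(485.2))]
bdL [ 582.44 -122.11  281.5 ] [ 582.49 -121.5   283.  ]
150 304 331 [ 582.07 -124.7   282.  ]
200 304 331 [ 580.87 -138.41  282.  ]
250 304 330 [ 579.42 -153.13  282.  ]
300 305 330 [ 578.17 -169.    282.  ]
350 306 328 [ 576.51 -186.12  282.  ]
[460.22  26.8 ]
```

Call:
move_arm(steps=[[[0, 0.02, 0, 0], [0, 0.025, 0, 0], [0, 0.0158, 0, 0], [0, 0, 0, 0], [0, 0, 0, 0], [0, 0, 0.02, 0], [0, 0, 0, 0], [0, 0, 0, 0]]])

```text
clock: 5.8
tcp_pos: [636.5, -195.9, 236.3]
eef_rot: [3.141, 0.0, 1.483]
contact_force: [0.3, 0.5, -1.5]
opening: 0.08
finger_force: 59.6
```

Run:
```python
from bench import robot
from h import *
import pickle
w=robot.camera("wrist");S=robot.camera("side");s=robot.read_state();pickle.dump((w,S,s),open("c2.pkl","wb"))
print(s["clock"],s["tcp_pos"],s["eef_rot"],s["contact_force"])
a=cv2.resize(w["img"][60:360,220:460,::-1],(400,500));b=cv2.resize(S["img"][140:320,200:344,::-1],(400,500),interpolation=cv2.INTER_CUBIC)
cv2.imwrite("pics/w4.png",np.hstack([a,b]))
```

```text
5.9 [ 636.87513969 -195.9350551   236.44514213] [3.14025678e+00 3.05529379e-04 1.48270808e+00] [ 0.56655975  0.24051476 -0.23680297]
```

View pics/w4.png

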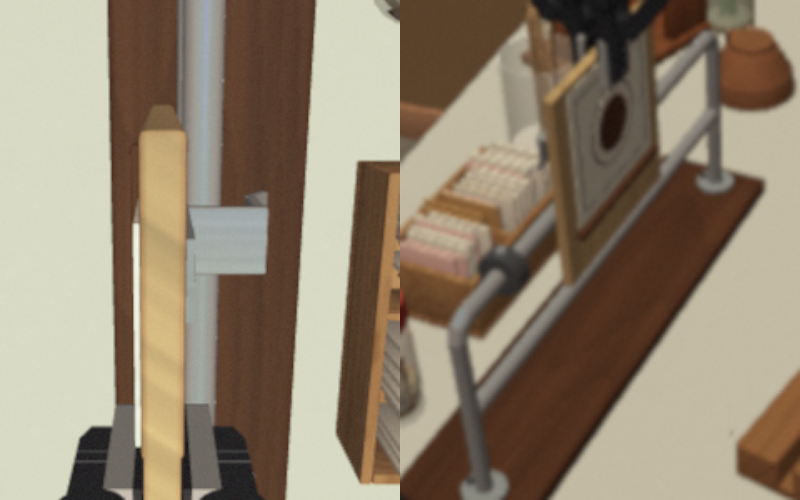

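The hook bridge spans x=188–268 in the crop over the bar, whose right edge is at about 218. I'll check the fore-aft alignment numerically.

Run:
```python
from h import *
import pickle
np.set_printoptions(precision=2,suppress=True)
w,S,s=pickle.load(open("c2.pkl","rb"));g=w["img"].astype(int)
f=lambda x,y:(220+(x+.5)*.6-.5,60+(y+.5)*.6-.5)
ry=-.0885;xv=np.array([np.cos(ry),np.sin(ry)]);tcp=s["tcp_pos"][:2]
r=lambda p:(p[:2]-tcp)@xv
print("hook front,outer",r(onz(w,*f(188,240),217.6)),r(onz(w,*f(267,240),217.6)))
print("board edges",r(onz(w,*f(140,240),263.6)),r(onz(w,*f(187,240),263.6)))
for y in (60,100,180,330,380):
    u0,v=f(200,y);v=int(round(v));print(y,g[v,320:362:2].sum(1))
    
for y,x in((100,222),(150,221),(330,216),(380,215)):print("bar right edge",r(onz(w,*f(x,y),165)))
for y,x in((60,184),):print("bar left",r(onz(w,*f(x,y),165)))
print(w["eye"],w["rotation"])
```

```text
hook front,outer 6.2253832472135615 24.70699455467293
board edges -3.595537695460778 4.290116738140431
60 [205 200 202 259 373 290 372 413 449 479 489 510 501 474 455 446 399 278
 207 215 219]
100 [203 190 200 260 344 298 387 423 455 472 486 510 496 474 449 439 379 225
 211 218 212]
180 [501 503 504 496 477 454 369 439 460 481 485 501 485 458 451 415 281 204
 195 200 194]
330 [522 529 530 528 498 391 420 458 474 481 496 480 457 447 400 271 210 211
 199 198 193]
380 [529 536 526 512 487 374 432 470 476 476 486 474 460 438 378 214 201 213
 209 204 193]
bar right edge 17.693011634084613
bar right edge 17.765819022929932
bar right edge 17.604033536182772
bar right edge 17.68246025967258
bar left 6.487907316329895
[ 643.58 -120.03  380.3 ] [ 2.84 -0.   -0.09]
```

Call:
move_arm(steps=[[[0, -0.001, 0, 0], [0, 0, 0.012, 0], [0, 0, 0.012, 0], [0, 0, 0.01, 0], [0, 0, 0.006, 0], [0, 0, 0, 0], [0, 0, 0, 0]]])

```text
clock: 6.78
tcp_pos: [636.0, -195.8, 195.7]
eef_rot: [3.141, 0.0, 1.483]
contact_force: [0.2, -0.9, -1.3]
opening: 0.081
finger_force: 59.6
```

Call:
move_arm(steps=[[[0, 0, 0.001, 0], [0, 0, 0.001, 0], [0, 0, 0.001, 0], [0, 0, 0, 0], [0, 0, 0, 0]]])

```text
clock: 7.4
tcp_pos: [636.0, -195.8, 192.9]
eef_rot: [3.141, 0.0, 1.483]
contact_force: [-1.5, 0.1, 4.1]
opening: 0.08
finger_force: 60.4
```

Call:
move_arm(steps=[[[0.008, 0, 0, 0], [0.012, 0, 0, 0], [0.012, 0, 0, 0], [0.008, 0, 0, 0], [0, 0, 0, 0], [0, 0, 0, 0], [0, 0, 0, 0]]])

```text
clock: 8.28
tcp_pos: [639.7, -154.9, 192.8]
eef_rot: [3.141, -0.001, 1.484]
contact_force: [0.2, 2.1, 6.1]
opening: 0.08
finger_force: 60.8
```

Call:
move_arm(steps=[[[0.001, 0, 0, 0], [0.001, 0, 0, 0], [0.001, 0, 0, 0], [0.001, 0, 0, 0], [0, 0, 0, 0]]])

```text
clock: 8.9
tcp_pos: [640.0, -152.2, 192.9]
eef_rot: [3.14, 0.001, 1.482]
contact_force: [-0.1, -4.1, 6.3]
opening: 0.081
finger_force: 60.8
```

Call:
move_arm(steps=[[[0.001, 0, 0, 0], [0.001, 0, 0, 0], [0.001, 0, 0, 0], [0, 0, 0, 0], [0, 0, 0, 0]]])

```text
clock: 9.52
tcp_pos: [640.2, -149.6, 192.9]
eef_rot: [3.14, 0.002, 1.482]
contact_force: [-1.1, -6.8, 4.9]
opening: 0.078
finger_force: 60.7
```

Run:
```python
from bench import robot
from h import *
w=robot.camera("wrist");S=robot.camera("side");s=robot.read_state()
print(s["clock"],s["tcp_pos"],s["eef_rot"],s["contact_force"],s["wrist_torque"])
a=cv2.resize(w["img"][0:300,220:460,::-1],(400,500));b=cv2.resize(S["img"][150:330,200:344,::-1],(400,500),interpolation=cv2.INTER_CUBIC)
cv2.imwrite("pics/w5.png",np.hstack([a,b]))
```

```text
9.625 [ 640.23038873 -149.57237038  192.82635353] [3.14043359e+00 1.55195920e-03 1.48226315e+00] [-3.94235121e-03 -5.83857316e+00  5.66193633e+00] [-1.09536084  0.04279826 -0.00975124]
```

View pics/w5.png

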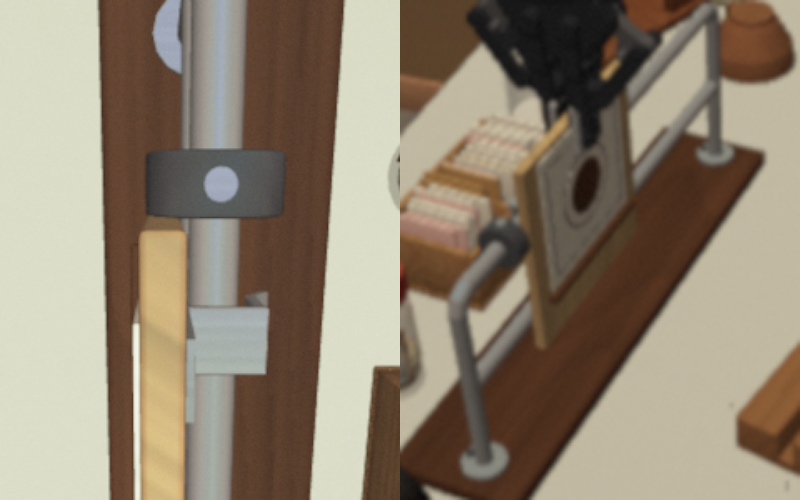

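The board's left end (crop y≈225) sits almost against the collar's face (y≈216). I'll creep on to confirm contact.

Call:
move_arm(steps=[[[0.001, 0, 0, 0], [0.001, 0, 0, 0], [0, 0, 0, 0], [0, 0, 0, 0]]])

```text
clock: 10.12
tcp_pos: [640.2, -149.4, 193.1]
eef_rot: [3.14, 0.005, 1.481]
contact_force: [-1.2, -14.8, 6.2]
opening: 0.083
finger_force: 60.8
```

Call:
move_arm(steps=[[[-0.001, 0, 0, 0], [-0.0005, 0, 0, 0], [0, 0, 0, 0], [0, 0, 0, 0]]])

```text
clock: 10.62
tcp_pos: [640.2, -149.5, 192.9]
eef_rot: [3.14, 0.002, 1.482]
contact_force: [-0.6, -8.6, 5.5]
opening: 0.081
finger_force: 60.8
```

Call:
move_arm(steps=[[[0, 0, 0, 0], [0, 0, 0, 0], [0, 0, 0, 0], [0, 0, 0, 0]]], claw=0.045, newtons=20)

```text
clock: 11.12
tcp_pos: [640.0, -148.2, 192.1]
eef_rot: [-3.141, -0.0, 1.483]
contact_force: [-0.0, -0.1, -0.5]
opening: 0.527
finger_force: 0.0
```

Call:
move_arm(steps=[[[0, 0, -0.02, 0], [0, 0, -0.04, 0], [0, 0, -0.05, 0], [0, 0, 0, 0], [0, 0, 0, 0]]])

```text
clock: 11.75
tcp_pos: [640.3, -148.4, 301.8]
eef_rot: [-3.141, -0.0, 1.483]
contact_force: [-0.1, -0.3, -1.0]
opening: 0.528
finger_force: 0.0
```

Run:
```python
from bench import robot
from h import *
import pickle
w=robot.camera("wrist");S=robot.camera("side");s=robot.read_state();pickle.dump((w,S,s),open("c3.pkl","wb"))
print(s["clock"],s["tcp_pos"],s["eef_rot"],s["contact_force"])
a=cv2.resize(w["img"][:,:,::-1],(400,300));b=cv2.resize(S["img"][150:330,200:440,::-1],(400,300),interpolation=cv2.INTER_CUBIC)
cv2.imwrite("pics/w6.png",np.hstack([a,b]))
```

```text
11.85 [ 639.84805284 -148.34619217  300.76186271] [-3.13929242e+00 -3.88220321e-04  1.48285905e+00] [ 0.6625337  -0.20198076  0.09859433]
```

View pics/w6.png

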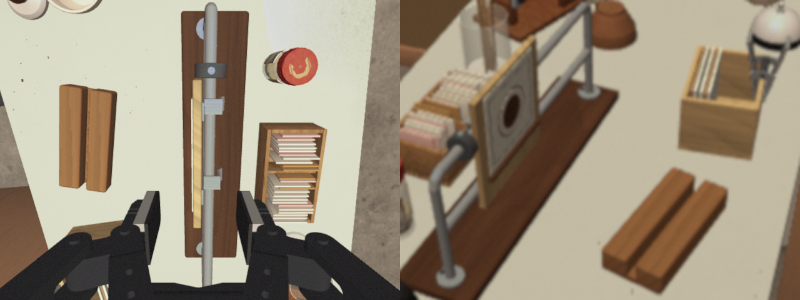

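The board hangs on the bar. In the wrist crop its top edge spans (196–202, 78–226), left end against the collar. I'll measure the top edge and plan the move to the clip.

Run:
```python
from h import *
import pickle
np.set_printoptions(precision=2,suppress=True)
w,S,s=pickle.load(open("c3.pkl","rb"))
hsv=cv2.cvtColor(w["img"],cv2.COLOR_RGB2HSV);m=cv2.inRange(hsv,(12,60,150),(30,200,255));m[:,:295]=0;m[:,335:]=0;m[380:]=0;m[:110]=0
v=np.where(m.any(1))[0];print(v.min(),v.max())
P=[]
for k in range(125,360,20):
    u=np.where(m[k])[0]
    if len(u): P.append(onz(w,u.mean(),k,220));print(k,u.min(),u.max(),P[-1][:2])
P=np.array(P);A,B=onz(w,316,v.min(),220),onz(w,316,v.max(),220)
print("ends",A,B,(A+B)/2,np.linalg.norm(A-B))
pickle.dump((A,B),open("top.pkl","wb"))
plan(s,[390,-425,260],.068+np.pi/2,.05)
```

```text
128 364
145 308 322 [644.94 -89.32]
165 308 322 [644.03 -99.56]
185 308 322 [ 643.09 -110.09]
205 308 322 [ 642.12 -120.93]
225 308 322 [ 641.12 -132.07]
245 309 322 [ 640.38 -143.57]
265 309 322 [ 639.32 -155.39]
285 306 321 [ 637.59 -167.51]
305 306 321 [ 636.46 -180.06]
325 309 321 [ 635.68 -193.04]
345 309 321 [ 634.48 -206.4 ]
ends [646.21 -80.88 220.  ] [ 633.92 -219.54  220.  ] [ 640.07 -150.21  220.  ] 139.19919330228004
[-0.0372, -0.0281, 0.0051, -0.0195]
[-0.0366, -0.0288, 0.0051, -0.0195]
[-0.0361, -0.0295, 0.0051, -0.0195]
[-0.0355, -0.0302, 0.0051, -0.0195]
[-0.0349, -0.0309, 0.0051, -0.0195]
[-0.0343, -0.0316, 0.0051, -0.0195]
[-0.0337, -0.0322, 0.0051, -0.0195]
[-0.033, -0.0329, 0.0051, -0.0195]
```

Call:
move_arm(steps=[[[-0.037, -0.028, 0.0, -0.02], [-0.037, -0.029, 0.005, -0.02], [-0.036, -0.03, 0.006, -0.02], [-0.035, -0.03, 0.006, -0.02], [-0.035, -0.031, 0.006, -0.02], [-0.034, -0.032, 0.006, -0.02], [-0.034, -0.032, 0.006, -0.018], [-0.033, -0.033, 0.006, -0.018]]], claw=0.0854)

```text
clock: 12.85
tcp_pos: [388.2, -425.8, 259.8]
eef_rot: [-3.14, -0.002, 1.639]
contact_force: [0.0, 0.2, 0.6]
opening: 1.001
finger_force: 0.0
```

Call:
move_arm(steps=[[[0, 0, 0, 0], [0, 0, 0, 0], [0, 0, 0, 0]]])

```text
clock: 13.22
tcp_pos: [390.3, -424.5, 261.1]
eef_rot: [-3.142, -0.0, 1.64]
contact_force: [-0.2, 0.9, -0.4]
opening: 0.997
finger_force: 0.0
```

Run:
```python
from bench import robot
from h import *
import pickle
w=robot.camera("wrist");T=robot.camera("top");S=robot.camera("side");s=robot.read_state();pickle.dump((w,T,S,s),open("c4.pkl","wb"))
print(s["clock"],s["tcp_pos"],s["eef_rot"],s["joints"],s["opening"])
a=cv2.resize(w["img"][120:420,200:440,::-1],(400,500),interpolation=cv2.INTER_CUBIC);b=cv2.resize(T["img"][150:220,250:306,::-1],(400,500),interpolation=cv2.INTER_CUBIC)
cv2.imwrite("pics/w7.png",np.hstack([a,b]))
```

```text
13.375 [ 390.37152408 -424.59859515  261.29744002] [ 3.14152364e+00 -4.54392413e-05  1.64009534e+00] [-8.27412099e-01  1.67177374e-01  3.23350497e-01  1.72696188e+00
  8.22791216e-05  6.74085213e-01] 1.0010355505736646
```

View pics/w7.png

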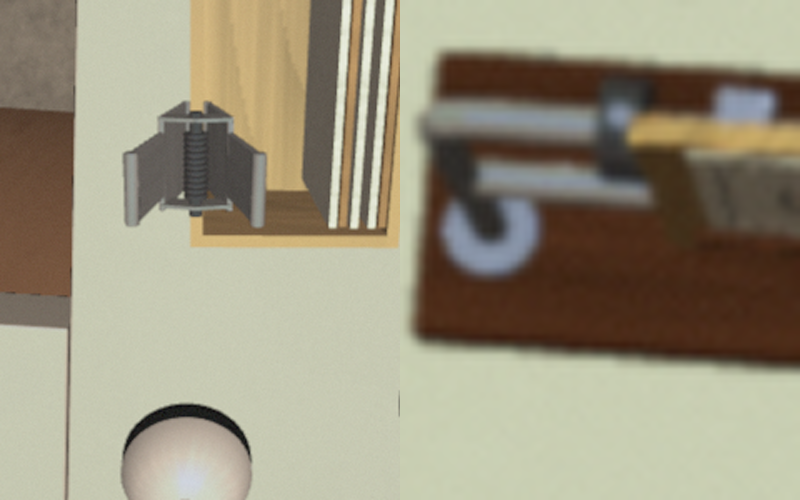

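The clip's handle tops are at crop (131,188) and (259,190), each spanning y≈152–226, and the top view shows the board's end meeting the collar. That was my 11th picture, one over the limit of 10. I won't view any more and will work from numbers only.

Run:
```python
from h import *
import pickle
np.set_printoptions(precision=2,suppress=True)
w,T,S,s=pickle.load(open("c4.pkl","rb"))
f=lambda x,y:(200+(x+.5)*.6-.5,120+(y+.5)*.6-.5)
q=[onz(w,*f(x,y),141) for x,y in((125,152),(125,226),(266,153),(266,227))];print(np.array(q))
Lm,Rm=(q[0]+q[1])/2,(q[2]+q[3])/2;c=(Lm+Rm)/2;d=Rm-Lm
print("centre",c,"over outsides",np.linalg.norm(d),"yaw",np.arctan2(d[1],d[0]),"width",np.linalg.norm(q[0]-q[1]))
print("barrel ctr",onz(w,*f(196,163),96), onz(w,*f(196,115),98),onz(w,*f(196,212),98))
plan(s,[*c[:2],103],.068+np.pi/2,.04)
```

```text
[[ 362.99 -410.91  141.  ]
 [ 364.18 -440.74  141.  ]
 [ 416.71 -407.57  141.  ]
 [ 419.67 -437.3   141.  ]]
centre [ 390.89 -424.13  141.  ] over outsides 54.70648556331545 yaw 0.06198103879764864 width 29.851863880450686
barrel ctr [ 391.14 -424.37   96.  ] [ 389.6  -402.39   98.  ] [ 392.7  -446.77   98.  ]
[0.0001, 0.0001, 0.0396, 0.0003]
[0.0001, 0.0001, 0.0396, 0.0003]
[0.0001, 0.0001, 0.0396, 0.0003]
[0.0001, 0.0001, 0.0396, 0.0003]
```

Call:
move_arm(steps=[[[0, 0, 0.04, 0], [0, 0, 0.05, 0], [0, 0, 0.04, 0], [0, 0, 0.02, 0], [0, 0, 0.01, 0], [0, 0, 0, 0], [0, 0, 0, 0]]])

```text
clock: 14.25
tcp_pos: [390.2, -425.6, 102.5]
eef_rot: [3.14, 0.001, 1.639]
contact_force: [0.1, 0.0, 0.5]
opening: 1.001
finger_force: 0.0
```

Call:
move_arm(steps=[[[0, 0, 0, 0], [0, 0, 0, 0], [0, 0, 0, 0], [0, 0, 0, 0], [0, 0, 0, 0], [0, 0, 0, 0]]], claw=0, newtons=40)

```text
clock: 15.0
tcp_pos: [390.8, -426.1, 104.0]
eef_rot: [3.138, 0.003, 1.639]
contact_force: [0.7, 1.3, 12.6]
opening: 0.4
finger_force: 38.8
```

Call:
move_arm(steps=[[[0, 0, -0.01, 0], [0, 0, -0.03, 0], [0, 0, -0.04, 0], [0, 0, -0.05, 0], [0, 0, -0.05, 0], [0, 0, -0.02, 0], [0, 0, 0, 0], [0, 0, 0, 0]]])

```text
clock: 16.0
tcp_pos: [389.6, -425.1, 299.9]
eef_rot: [-3.14, -0.001, 1.639]
contact_force: [0.6, -0.0, -1.3]
opening: 0.395
finger_force: 40.0
```

Run:
```python
from bench import robot
from h import *
import pickle
np.set_printoptions(precision=2,suppress=True)
w=robot.camera("wrist");T=robot.camera("top");S=robot.camera("side");s=robot.read_state();pickle.dump((w,T,S,s),open("c5.pkl","wb"))
print(s["clock"],s["tcp_pos"],s["eef_rot"],s["opening"],s["finger_force"],s["contact_force"])
# is the clip gone from the box? dark-pixel count where it was
p=[390.5,-424,93];c0=pickle.load(open("c0.pkl","rb"))
for n,a in(("top",T),("side",S)):
    u,v=proj(a,p).astype(int);print(n,u,v,[int((c["img"][v-10:v+10,u-10:u+10].max(2)<110).sum()) for c in(c0[n],a)])
plan(s,[639.8,-152,300],-.0885+np.pi/2,.05)
```

```text
16.15 [ 389.51 -424.95  299.93] [-3.14 -0.    1.64] 0.38825435725793866 39.964948296546936 [-0.34 -0.38 -0.66]
top 446 294 [344, 11]
side 417 189 [217, 9]
[0.0319, 0.0335, -0.0, 0.0196]
[0.0326, 0.0329, -0.0, 0.0196]
[0.0332, 0.0323, -0.0, 0.0196]
[0.0338, 0.0316, -0.0, 0.0196]
[0.0344, 0.0309, -0.0, 0.0196]
[0.035, 0.0303, -0.0, 0.0196]
[0.0356, 0.0296, -0.0, 0.0196]
[0.0362, 0.0289, -0.0, 0.0196]
```

Call:
move_arm(steps=[[[0.032, 0.0335, 0, 0.0196], [0.0326, 0.033, 0, 0.0196], [0.0332, 0.0323, 0, 0.0196], [0.0338, 0.0316, 0, 0.0196], [0.0344, 0.031, 0, 0.0196], [0.035, 0.0303, 0, 0.0196], [0.0356, 0.0296, 0, 0.0196], [0.0362, 0.029, 0, 0.0196]]])

```text
clock: 17.15
tcp_pos: [641.1, -151.0, 300.5]
eef_rot: [-3.141, -0.0, 1.481]
contact_force: [-0.0, -0.4, -0.8]
opening: 0.392
finger_force: 40.0
```

Call:
move_arm(steps=[[[0, 0, 0, 0], [0, 0, 0, 0], [0, 0, 0, 0]]])

```text
clock: 17.52
tcp_pos: [639.8, -153.2, 301.5]
eef_rot: [3.142, 0.0, 1.481]
contact_force: [-0.3, -0.0, -0.9]
opening: 0.391
finger_force: 40.1
```

Run:
```python
from bench import robot
from h import *
import pickle
np.set_printoptions(precision=2,suppress=True)
w=robot.camera("wrist");S=robot.camera("side");s=robot.read_state();pickle.dump((w,S,s),open("c6.pkl","wb"))
print(s["clock"],s["tcp_pos"],s["eef_rot"],s["opening"],s["finger_force"],s["contact_force"],w["eye"])
# board top edge still where it was, seen left of the clip?
hsv=cv2.cvtColor(w["img"],cv2.COLOR_RGB2HSV);m=cv2.inRange(hsv,(12,60,150),(30,200,255));m[:,:280]=0;m[:,350:]=0;m[:90]=0;m[400:]=0
v=np.where(m.any(1))[0];print(v.min(),v.max())
for k in range(v.min()+5,v.max(),20):
    u=np.where(m[k])[0]
    if len(u):print(k,u.min(),u.max(),len(u),onz(w,u.mean(),k,220)[:2])
# clip seen in wrist: gray low-saturation pixels per row between pads
g=w["img"].astype(int);sat=g.max(2)-g.min(2)
for k in range(150,480,30): print(k,''.join('#' if (sat[k,u]<25 and g[k,u].max()<140) else 'o' if m[k,u] else '.' for u in range(240,400,2)))
plan(s,[639.8,-152,247],-.0885+np.pi/2,.03)
```

```text
17.625 [ 639.86 -153.18  301.73] [3.14 0.   1.48] 0.3949873318339923 40.13595163822174 [ 0.39  0.47 -0.63] [647.13 -77.36 445.44]
118 249
123 308 322 15 [645.62 -83.14]
143 308 322 15 [644.71 -93.06]
163 305 322 16 [ 643.45 -103.22]
183 308 322 15 [ 642.82 -113.74]
203 308 322 15 [ 641.84 -124.52]
223 308 322 15 [ 640.83 -135.62]
243 309 322 14 [ 640.06 -147.06]
150 ..................................oooooooo##....................................
180 ..................................oooooooo.##.......#...........................
210 ..................................oooooooo.##...................................
240 ..................####............oooooooo###.....######........................
270 ....................##..........#############....#.#####........................
300 ...............########....#...##############....#.###########..................
330 ######################.........#############........############################
360 ###...#####........#...............#####..##............####.......####....#####
390 ###########........#......................##......#.......#.......##############
420 ######....................................##............................########
450 #######...................................##...........................#########
[0.0006, -0.0001, 0.0274, -0.0008]
[0.0006, -0.0001, 0.0274, -0.0008]
```

Call:
move_arm(steps=[[[0.001, 0.0002, 0.015, 0], [0, 0, 0.015, 0], [0, 0, 0.015, 0], [0, 0, 0.006, 0], [0, 0, 0.004, 0], [0, 0, 0, 0], [0, 0, 0, 0], [0, 0, 0, 0]]])

```text
clock: 18.62
tcp_pos: [640.9, -151.3, 246.7]
eef_rot: [3.141, 0.0, 1.482]
contact_force: [0.0, 0.3, -1.2]
opening: 0.389
finger_force: 40.1
```

Run:
```python
from bench import robot
from h import *
import pickle
np.set_printoptions(precision=2,suppress=True)
w=robot.camera("wrist");S=robot.camera("side");s=robot.read_state();pickle.dump((w,S,s),open("c7.pkl","wb"))
print(s["clock"],s["tcp_pos"],s["eef_rot"],s["opening"],s["finger_force"],s["contact_force"])
hsv=cv2.cvtColor(w["img"],cv2.COLOR_RGB2HSV);m=cv2.inRange(hsv,(12,60,150),(30,200,255));m[:,:280]=0;m[:,350:]=0;m[:20]=0;m[400:]=0
v=np.where(m.any(1))[0];print(v.min(),v.max(),onz(w,316,v.min(),220))
for k in range(v.min()+5,v.max(),25):
    u=np.where(m[k])[0]
    if len(u):print(k,u.min(),u.max(),onz(w,u.mean(),k,220)[:2])
g=w["img"].astype(int);sat=g.max(2)-g.min(2)
for k in range(200,400,10): print(k,''.join('#' if (sat[k,u]<25 and g[k,u].max()<110) else '+' if sat[k,u]<25 and g[k,u].max()<190 else 'o' if m[k,u] else '.' for u in range(240,400,2)))
```

```text
18.725 [ 640.82 -151.32  246.46] [3.14 0.   1.48] 0.3942999869462678 40.12499392032623 [ 0.22  0.48 -0.85]
125 399 [647.3  -80.66 220.  ]
130 303 321 [645.59 -82.39]
155 303 321 [644.71 -91.89]
180 303 321 [ 643.8  -101.74]
205 303 321 [ 642.86 -111.93]
230 300 321 [ 641.64 -122.47]
380 305 321 [ 635.66 -195.02]
200 ................................ooooooooo.+++++++++++++........................+
210 ................................ooooooooo.+++++++++++++.........................
220 ........................+.......ooooooooo..++++++++++++.........................
230 ..................+##++++.....o.ooooooooo..+++++++++##+.........................
240 ..................####+++.......ooooooooo.#+++++++++####........................
250 .................#####+++.......oo#######.#+++++++++######......................
260 ................++##############+++++++++++++++++++++++++++.....................
270 ................++++##++.........###########+++++++####++++..................+..
280 ................######+++......#############+++++++########.....................
290 ...............+#
[... 213 characters left out ...]
######+++++++.......
320 ####+++++++###########+..+.....#############++++++++################++++++######
330 ##+++++++#############...+.....#############++++++++################++++++++####
340 ++++++++#++++++++++########################################+++++++++##++++++++##
350 ++++++####+++++++++#+#################################+####+++++++++####+++++++#
360 ##+...+###+++++++++#.....+.......oo#####o++++++++++++...###++++++++####+...+####
370 ##########++++++++++.............oooooooo++++++++++++...###++++++++#############
380 ###########+++++++++.............oooooooo.+++++++++++....##++++++++#############
390 ###########+++++++++...........o.oooooooo.+++++++++++.....+++++++++#############
```

Run:
```python
from h import *
import pickle
np.set_printoptions(precision=2,suppress=True)
w,S,s=pickle.load(open("c7.pkl","rb"))
for z in(234,242):
  A,B=onz(w,315,257,z),onz(w,315,348,z);print(z,A,B,(A+B)/2,np.linalg.norm(A-B))
print("barrel/board at row300",onz(w,314.5,300,234),onz(w,312.4,300,220))
# clip bottom check in wrist/side: where the pin's left end should appear in the side image
for dz in(0,12.3,53): print(proj(S,[640.8+2,-129,s["tcp_pos"][2]-dz]))
g=S["img"].astype(int)
u0,v0=proj(S,[632,-128,225]).astype(int)
for v in range(v0-26,v0+24,2): print(v,''.join('#' if max(g[v,u])<90 else '+' if max(g[v,u])-min(g[v,u])<28 else 'o' if g[v,u,0]-g[v,u,2]>50 else '.' for u in range(u0-28,u0+34)))
```

```text
234 [ 642.55 -129.62  234.  ] [ 638.93 -169.76  234.  ] [ 640.74 -149.69  234.  ] 40.29398561448164
242 [ 642.83 -126.86  242.  ] [ 639.4  -164.94  242.  ] [ 641.11 -145.9   242.  ] 38.23600425241043
barrel/board at row300 [ 640.7  -147.87  234.  ] [ 639.13 -154.26  220.  ]
[253.26 183.5 ]
[253.92 189.39]
[256.   208.12]
169 ......++++++##+++#########++..++###++#############...........+
171 ......+++++++##++#########++..++###++#########.ooo.........+++
173 ......+++++++++++#########++++++####+#########oooo........++++
175 .......++++++++++##########+++++####++######.oooo.......++++++
177 .......++++++++++++###########++####++#####.ooo.##....++++++++
179 .......++++++++++++#################++#####+...+.#..++++++++++
181 .......++++++++++++#########################++++##.+++++++++..
183 .......+++++++++++++#########################+++##.++++++++...
185 ........++++++++++++###########################+###++++++.....
187 ........++++....+++++++++######+.+#############+####+++.......
189 ........++......++++++####++++++++#############+###++.........
191 ................+++########+++######
[... 197 characters left out ...]
+##############++##...........
199 ..................+#.oooooo..++++##############++##...........
201 ....oo.............oooooo..++++#+###########+++#+##..........+
203 .................oooooo..++++++++##########++++++##........+++
205 ...............oooooo...++++++++++#######++++++#+##......+++++
207 .............oooooo...++++++++++++#######++++++++##.....++++++
209 ............oooooo..+++++++++++++++#######+++++++###..+++++++#
211 ..........oooooo.#.+++#++++++++++#########+++++#+###+++++++###
213 ooo........ooo.###..++++++++++++##########++++++++##++++++####
215 oooo.......ooo#####.+++++++++++###########+++++++###++++######
217 ooooo......ooo.####.+++++++++++##########++++++++###++########
```

```bash
python3 -c "
from bench import robot
print(robot.job_done())"
```

```text
the job is handed in; nothing more can be done
None
```

I handed the job in at about 19 s with the board hung against the collar and the clip held open astride the middle of its top edge; the gripper shows about 33 mm across the handles (fully squeezed), and no contact force registers. I did view 11 pictures instead of the 10 allowed, and I checked the final clip pose by measurement only, not by eye.

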